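Load the sample container with stone chips

TASK

With the scraper block, wipe the four loose stone chips off the raised deck of the metal trough into its pit, and stand the block back on the bench. Then scoop the chips out of the pit with the scoop, tip all four into the round sample container and set the scoop back down flat on the bench. Never touch a chip with the fingers, and leave the container upright in its place and everything else undisturbed.

Things in the scene. Friction and masses are not known exactly. Their poses are not given: they have to be found in the camera images.
- trough: Open aluminium sorting trough fixed to the bench, 299 mm long (its x) by 108 mm. Origin on the bench surface, z up. Its +x runs from deck to pit, roughly away from the robot. Deck at x = -130 (open end) to -20 mm; pit at x = -20 to 165 mm, end wall at 165 to 169 mm. Side walls along the whole length, inner faces at y = -50 and +50 mm, 4 mm thick. All walls end 66 mm above the bench.
- deck_edge (a point): Middle of the upper edge of the step where the flat deck ends (trough x = -20 mm, 46 mm above the bench). The step falls vertically 38 mm to the pit floor. Axes as the trough.
- pit_floor (a point): Centre of the pit floor (trough x = 72.5 mm, 8 mm above the bench); axes as the trough.
- scraper: White plastic scraper block with a dark rubber edge below, standing upright on the bench: 26 mm thick (its x), 84 mm wide (its y), 84 mm tall, about 0.18 kg. Origin at the centre of its underside. Gripped over its thickness near the top.
- scoop: Steel scoop, 0.16 kg, flat on the bench. Origin on the underside, under the grip; z up, mouth looks along its -x. Pan floor 1.8 mm thick, 90 mm wide, from x = -76 (open lip) to +8 mm; back wall at x = 4 to 8 mm, 45 mm high; side walls 3 mm thick, 36 mm high from x = -30 mm back, 16 mm high from -50 to -30 mm, none before -50 mm.
- scoop_grip (a point): Point to grip on the scoop's black upright grip: over the scoop's origin, 105 mm above the underside. The grip is 16 mm thick (scoop x), 50 mm wide (y), its top 125 mm above the underside; its faces are free from 45 mm up. Axes as the scoop.
- scoop_lip (a point): Middle of the lip of the scoop, on the underside (scoop x = -76 mm). Axes as the scoop.
- container: Round open white plastic sample container, standing loose on the bench: 132 mm outside and 124 mm inside diameter, 75 mm high, floor 5 mm, about 0.3 kg. Origin at the centre of its underside, z up.
- container_rim (a point): Centre of the container's mouth, 75 mm above its underside.
- chip0: One of four chunky faceted grey stone chips, 27 to 29 mm across, 21 mm high, about 25 g, smooth: slides on metal at a slope of about 17 degrees, at most 21. At the start it lies on the deck, its edge at least 1 mm before the deck's step and 40 mm from the open end. Origin at the centre of its underside as it lies at the start (it may tumble later).
- chip1: One of four chunky faceted grey stone chips, 27 to 29 mm across, 21 mm high, about 25 g, smooth: slides on metal at a slope of about 17 degrees, at most 21. At the start it lies on the deck, its edge at least 1 mm before the deck's step and 40 mm from the open end. Origin at the centre of its underside as it lies at the start (it may tumble later).
- chip2: One of four chunky faceted grey stone chips, 27 to 29 mm across, 21 mm high, about 25 g, smooth: slides on metal at a slope of about 17 degrees, at most 21. At the start it lies on the deck, its edge at least 1 mm before the deck's step and 40 mm from the open end. Origin at the centre of its underside as it lies at the start (it may tumble later).
- chip3: One of four chunky faceted grey stone chips, 27 to 29 mm across, 21 mm high, about 25 g, smooth: slides on metal at a slope of about 17 degrees, at most 21. At the start it lies on the deck, its edge at least 1 mm before the deck's step and 40 mm from the open end. Origin at the centre of its underside as it lies at the start (it may tumble later).
- bottle: Bystander: squat glass jar with white cap, 68 mm across, 85 mm high, among the task's things; origin at the centre of its underside.
- vial: Bystander: small amber jar, 44 mm across, 75 mm high; origin at the centre of its underside.
- dish: Bystander: shallow clear dish, 64 mm across, 16 mm high; origin at the centre of its underside.
- brush: Bystander: brush lying on the bench, 150 mm long along its x; origin underneath.
- tub: Bystander: clear open tub, 130 x 100 mm, 60 mm high; origin at the centre of its underside.

How it is judged:
By the outcome, as a careful person would: the job done as asked, in the order asked, and still so for the second after the job is handed in, with the robot touching nothing.
It also fails if it takes over 72 s, if anything falls off the work surface, if the arm or the gripper's body presses on something with over 40 N, if the wrist force passes 120 N, or if a joint passes its speed limit or range.

ROBOT

A 6-joint arm with a two-finger parallel gripper is mounted at the origin on the work surface. World frame = base frame: x ahead of the robot, y to its left, z up, the work surface at z = 0. Lengths are in mm, angles in rad, forces in N, time in s.
With the tool pointing down it reaches from about 350 to 1000 mm from the base axis. Payload 7.1 kg.
Tool frame: the origin (TCP) lies at the very end of the fingers, on their centre line; the grasp point (between the pads) lies 19 mm behind it; z points along the fingers, y is the line along which they close (so a half turn about z gives the same grasp; the last joint's range is limited). The gripper opens to 85 mm and grips with 20 to 120 N. Pads are 22 mm wide; open, the fingers measure 114 mm over their backs; the gripper's body (76 mm by 85 mm) begins 54 mm behind the grasp point. The pads swing forward as they close: fully open they stand 13 mm farther back than shut.
Start: joints at [1.228, 0.423, 1.63, -0, 1.089, -0.019], TCP at [198.825, 592.514, 231.319] pointing down, gripper open.
Joint ranges: [-3, 3], [-0.9, 2.11], [0.09, 2.58], [-1.31, 4.45], [0.11, 2.69], [-2.54, 2.54]. Speed limits (rad/s): [2.39, 2.39, 3.01, 3.14, 3.14, 3.14].

INTERFACE

Orientations are given as a unit quaternion [w, x, y, z].
In Python, from rig import telemetry, optics, order gives the robot as it stands.
- The arm moves only by the tool step_arm, never from a script. Its argument "motion" is a list that holds one entry, the list of rows, each a list of 5 numbers: the shift along the tool's x, y, z in m, then the turn about the tool's z in rad, then the opening, from 0 (shut) to 1 (fully open). In form: [[[dx, dy, dz, spin, gripper], ...]]. A call has 1 to 10 rows; each row shifts and turns the commanded pose from where the row before left it, along the tool's axes as they then stand; what a row does not reach is not made up. A row lasts 1/10 s, in which the tool goes at most 50 mm and 8.59 degrees, less where a joint would pass 70% of its speed; a pose out of reach is approached as far as the arm can. A call with a gripper value outside its range is refused whole. The fingers move at their own pace and stop on an object; "grip_force" is the grip in N (left out, the last holds). Time passes only in rows, so rows that do not move let the fingers close. It gives the time, the measured TCP pose, the force, the opening and the grip force at its end, in the units of the state.
- telemetry.sense(): the state, without advancing time (a new reading comes with each control period).
- optics.read_camera(name): name is "scene" or "top" or "wrist"; returns (picture, depth): 400x640x3 uint8, red, green, blue; 400x640 float32, mm along the optical axis (not along the pixel's ray), 0 where there is no reading.
- optics.camera_model(name): a dict with "mtx" (3x3 intrinsics, pixels), "R" (3x3) and "t" (3): a world point X has camera coordinates R X + t. Camera axes: x right, y down, z forward; pixel columns grow to the right and rows downward; lengths in mm; the calibration is good to about 2 mm. A picture is of the moment at which its call begins: read the wrist's pose just before it. camera_model takes no time and is no camera call; for the wrist camera it gives the pose at the moment of the call.
- order.hand_in(): hands the job in; it is judged then, once.
The state is a dict: "clock": time; "q": joint angles; "joint_velocities": joint speeds; "effort": joint torques, N m; "ee_pos": TCP position; "eef_rot": TCP orientation; "ft_force": force on the tool from outside, world axes, zero at the start; "moment": the same for the moment, N m; "gripper_width": finger opening in mm; "gripper_force": force on a finger pad.
Only numpy, scipy, OpenCV 4.12 (cv2) and the standard library are available. Lean on these libraries where they do the work, as an engineer would, in place of code of your own. Each camera call takes 0.05 s, during which the arm holds its last target. There are 200 camera calls.

## Working session

There is one attempt and no reset: what is moved stays moved. The work goes in short steps, Python scripts to look and compute and a tool call to move; the robot and the scene stay as the last step left them, time stands still between calls to the robot, and variables do not carry over. Pictures are saved under pics/ and viewed, at most 10 in all, crops included, and the job is handed in when it is done.

Besides the shell and the picture viewer there is one more tool, called after "Request:" by a JSON object that holds its "name" and its "arguments", one argument or row to a line. step_arm: Moves the arm, as the interface text tells. Its arguments: {"type":"object","properties":{"motion":{"type":"array"},"grip_force":{"type":"number"}},"required":["motion"]}

```bash
mkdir -p pics; ls; python3 - <<'E'
from rig import telemetry, optics
import cv2, numpy as np
print(telemetry.sense())
for n in ("scene","top"):
    p,d=optics.read_camera(n); m=optics.camera_model(n)
    np.savez(f"{n}.npz",p=p,d=d,**{k:np.array(v) for k,v in m.items()})
    cv2.imwrite(f"pics/{n}0.png",p[:,:,::-1]); print(n,m)
E
```

```text
pics
{'clock': 0.0, 'q': array([ 1.22801869e+00,  4.23837574e-01,  1.63070781e+00,  3.70467725e-05,
        1.08858115e+00, -1.89874678e-02]), 'joint_velocities': array([-0.00010148, -0.00073609,  0.00110408, -0.00031377, -0.00117353,
        0.00084291]), 'effort': array([-4.93847219e-04, -5.57370973e+01, -2.81744403e+01, -2.38020102e-04,
        7.46886595e-03,  1.02765600e-05]), 'ee_pos': array([198.62495721, 592.01769825, 230.54072476]), 'eef_rot': array([-1.54107896e-04,  1.61197243e-01,  9.86921912e-01, -7.51477254e-04]), 'ft_force': array([ 0.28327359, -1.51024254,  0.46306263]), 'moment': array([-0.00510844,  0.02117036,  0.01159102]), 'gripper_force': 0.0, 'gripper_width': 85.63534745396025}
scene {'mtx': array([[395.2972922 ,   0.        , 318.56052049],
       [  0.        , 395.2972922 , 193.75208145],
       [  0.        ,   0.        ,   1.        ]]), 'R': array([[ 0.83103369,  0.55615456, -0.00866699],
       [ 0.34404276, -0.5262045 , -0.77765249],
       [-0.43705559,  0.6432736 , -0.62863462]]), 't': array([-403.43116506,  -82.42023111, 1217.81646699])}
top {'mtx': array([[506.45252802,   0.        , 316.47210333],
       [  0.        , 506.45252802, 194.40078075],
       [  0.        ,   0.        ,   1.        ]]), 'R': array([[-0.01696473, -0.99977944, -0.01238038],
       [-0.98415006,  0.01888303, -0.17632951],
       [ 0.1765244 ,  0.00919277, -0.98425334]]), 't': array([  10.09355284,  469.95367148, 1565.25924516])}
```

View pics/top0.png

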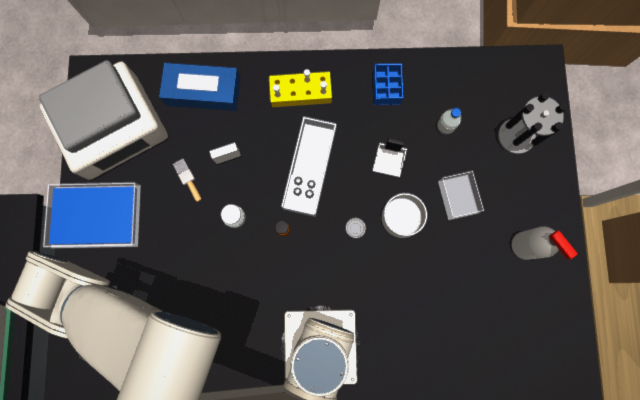

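View pics/scene0.png

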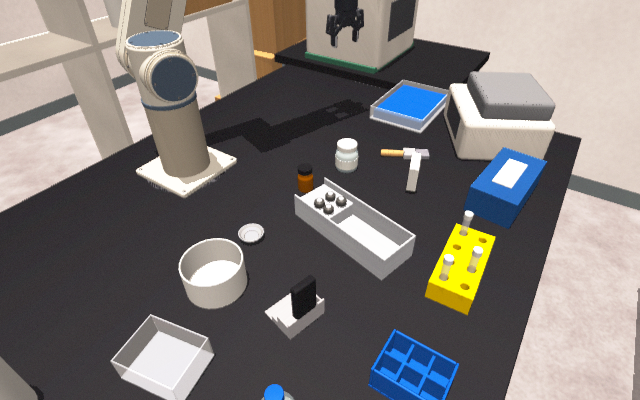

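The top view shows the trough from (300,210) to (320,120), with the chips near (305,187). The scraper is at (225,152), the scoop at (390,158) with its grip at (394,146), and the container at (405,215). The scene view agrees. Next I'll get poses from depth.

```bash
cat > h.py <<'E'
import numpy as np, cv2
from rig import telemetry, optics
def cloud(p,d,m):
    v,u=np.nonzero(d>0); z=d[v,u]
    c=np.stack([u,v,np.ones_like(u)],0)*z
    X=(np.linalg.inv(m['mtx'])@c-np.array(m['t'])[:,None]); X=(np.array(m['R']).T@X).T
    return X,np.stack([u,v],1),p[v,u]
def grab(n):
    m=optics.camera_model(n); p,d=optics.read_camera(n); return p,d,m
def load(n):
    f=np.load(n+'.npz'); return f['p'],f['d'],{k:f[k] for k in('mtx','R','t')}
def rect(P):
    (c,s,a)=cv2.minAreaRect(P[:,:2].astype(np.float32)); return np.round(c,1),np.round(s,1),round(a,2)
def circ(P):
    A=np.c_[2*P[:,:2],np.ones(len(P))]; s=np.linalg.lstsq(A,(P[:,:2]**2).sum(1),rcond=None)[0]
    return s[:2],np.sqrt(s[2]+s[0]**2+s[1]**2)
E
python3 - <<'E'
from h import *
for n,R in (("top",dict(trough=(275,115,340,220),scraper=(205,138,245,168),scoop=(368,135,412,180),cont=(378,188,432,242))),
            ("scene",dict(trough=(290,175,420,275),scraper=(403,145,424,195),scoop=(262,272,328,338),cont=(176,236,250,310)))):
    X,uv,c=cloud(*load(n))
    for k,(a,b,e,f) in R.items():
        s=(uv[:,0]>a)&(uv[:,0]<e)&(uv[:,1]>b)&(uv[:,1]<f); P=X[s]
        print(n,k,'zmax',np.percentile(P[:,2],[50,90,99,99.8]).round(1))
        lo,hi={'trough':(58,72),'scraper':(74,92),'scoop':(112,132),'cont':(68,80)}[k]
        Q=P[(P[:,2]>lo)&(P[:,2]<hi)]; print('  high',len(Q),Q[:,2].mean().round(1) if len(Q) else '', rect(Q) if len(Q)>3 else '')
        Q2=P[P[:,2]>(8 if k!='scoop' else 4)];print('  all',rect(Q2), circ(Q) if k=='cont' else '')
        if k=='trough':
            Q=P[(P[:,2]>55)]; cc=c[s]; 
            g=(P[:,2]>50)&(P[:,2]<72)&(cc.mean(1)<150); print('  dark',np.c_[P[g],cc[g].mean(1)][:0])
E
```

```text
top trough zmax [ 3.8 49.2 68.5 71.1]
  high 464 64.4 (array([564.1,  23.6]), array([108.6, 299.7]), 76.06)
  all (array([570.5,  29.8]), array([206. , 342.3]), 89.8) 
  dark []
top scraper zmax [ 2.  82.5 88.7 91.4]
  high 226 82.6 (array([608.3, 292.5]), array([28.4, 84.5]), 16.6)
  all (array([607.5, 288. ]), array([91.7, 52.2]), 86.16) 
top scoop zmax [  0.7  51.5 125.7 128.9]
  high 94 122.4 (array([ 615.7, -244.1]), array([49. , 16.1]), 75.56)
  all (array([ 595.3, -241.9]), array([138.6, 147.8]), 87.97) 
top cont zmax [ 2.8 52.8 77.  79.7]
  high 186 73.2 (array([ 397. , -270.6]), array([128.2, 131.5]), 0.49)
  all (array([ 407.5, -285.8]), array([154.7, 164.2]), 4.34) (array([ 397.62238843, -270.59081454]), np.float64(63.77327383336759))
scene trough zmax [ 3.7 56.8 67.5 68.6]
  high 1169 64.1 (array([586.5, 115.4]), array([301.6, 302.3]), 75.53)
  all (array([576.2,  50.9]), array([332.1, 326.6]), 34.43) 
  dark []
scene scraper zmax [14.3 84.6 86.9 87.6]
  high 196 83.8 (array([610.5, 291. ]), array([25.7, 87.6]), 18.45)
  all (array([592.5, 351.4]), array([ 60. , 212.5]), 24.82) 
scene scoop zmax [  2.2  97.4 126.5 127.4]
  high 296 122.9 (array([ 617.3, -246. ]), array([49.3, 16.4]), 76.16)
  all (array([ 575.9, -222.4]), array([124.8, 153. ]), 37.85) 
scene cont zmax [14.6 69.2 76.7 77.7]
  high 578 73.6 (array([ 397.9, -271.5]), array([130.7, 132. ]), 80.99)
  all (array([ 403.5, -242. ]), array([191.9, 132.7]), 79.51) (array([ 398.52795693, -271.67630938]), np.float64(63.666534992888))
```

```bash
cat >> h.py <<'E'
TO=np.array([545.2,28.3]); TY=np.radians(-13.9); TX=np.array([np.cos(TY),np.sin(TY)]); TN=np.array([-TX[1],TX[0]])
def trough(x,y=0): return TO+x*TX+y*TN
def plan(xy,z,ang,s=None):
    """spin first (to tool-y angle ang deg mod 180), then tool dx,dy,dz (m)"""
    s=s or telemetry.sense(); w,x,y,zz=s['eef_rot']
    from scipy.spatial.transform import Rotation as Ro
    M=Ro.from_quat([x,y,zz,w]).as_matrix(); cur=np.degrees(np.arctan2(M[1,1],M[0,1]))
    sp=(cur-ang+90)%180-90
    M2=M@Ro.from_euler('z',sp,degrees=True).as_matrix()
    d=M2.T@(np.array([*xy,z])-s['ee_pos'])
    print('t%.2f ee'%s['clock'],s['ee_pos'].round(1),'yang %.2f tiltz'%cur,M[:,2].round(3),'spin %.3f'%np.radians(sp),'d',(d/1000).round(4),'F',s['ft_force'].round(1),'w %.1f'%s['gripper_width'],'q6 %.2f'%s['q'][5])
E
python3 -c "
from h import *
plan((609.5,292),150,17.5)
X,uv,c=cloud(*load('top'))
# chips: points above deck inside trough
L=np.c_[(X[:,:2]-TO)@TX,(X[:,:2]-TO)@TN,X[:,2]]
g=(L[:,0]>-128)&(L[:,0]<-15)&(abs(L[:,1])<44)&(L[:,2]>56)&(L[:,2]<80); print(L[g].round(0)[::3])
"
```

```text
t0.10 ee [198.7 592.  230.6] yang 71.45 tiltz [-0.    -0.001 -1.   ] spin 0.942 d [-0.4096  0.3017  0.0808] F [-0.3 -0.3  0.1] w 85.4 q6 -0.02
[[ -25.   25.   60.]
 [ -29.   27.   62.]
 [ -26.   18.   58.]
 [ -32.   20.   68.]
 [ -36.   32.   59.]
 [ -41.   34.   63.]
 [ -38.   12.   71.]
 [ -28.  -18.   58.]
 [ -44.   30.   68.]
 [ -38.    9.   59.]
 [ -33.  -16.   64.]
 [ -31.  -25.   62.]
 [ -47.   30.   65.]
 [ -45.   20.   69.]
 [ -43.   11.   65.]
 [ -34.  -26.   64.]
 [ -49.   26.   65.]
 [ -46.   17.   60.]
 [ -42.  -11.   68.]
 [ -52.   29.   59.]
 [ -51.   19.   62.]
 [ -44.  -12.   65.]
 [ -39.  -30.   61.]
 [ -45.  -15.   57.]
 [ -44.  -28.   64.]
 [ -50.  -16.   66.]
 [ -48.  -26.   66.]
 [ -61.   23.   62.]
 [ -51.  -23.   61.]
 [ -66.   22.   69.]
 [ -63.   13.   64.]
 [ -66.   12.   64.]
 [ -69.   11.   67.]
 [ -63.  -13.   63.]
 [ -62.  -23.   69.]
 [ -77.   25.   72.]
 [ -70.    5.   63.]
 [ -64.  -23.   64.]
 [ -78.   22.   65.]
 [ -73.    4.   63.]
 [ -70.  -15.   69.]
 [ -66.  -33.   67.]
 [ -79.   19.   59.]
 [ -78.    9.   62.]
 [ -73.  -12.   61.]
 [ -85.   20.   69.]
 [ -81.    9.   63.]
 [ -76.  -16.   63.]
 [ -71.  -34.   60.]
 [ -78.  -13.   57.]
 [ -77.  -26.   63.]
 [ -74.  -35.   60.]
 [ -81.  -24.   65.]
 [ -78.  -32.   60.]
 [ -84.  -24.   65.]
 [-121.   19.   56.]]
```

Request:
{"name": "step_arm", "arguments": {
  "motion": [
    [[0,0,0,0.14,1],[0,0,0,0.14,1],[0,0,0,0.14,1],[0,0,0,0.14,1],[0,0,0,0.14,1],[0,0,0,0.14,1],[0,0,0,0.102,1]]
  ],
  "grip_force": 60
}}

```text
clock: 0.8
ee_pos: [198.7, 592.2, 230.8]
eef_rot: [0.0, 0.594, 0.805, -0.001]
ft_force: [0.2, -0.8, -0.1]
gripper_width: 85.3
gripper_force: 0.0
```

Request:
{"name": "step_arm", "arguments": {
  "motion": [
    [[-0.035,0.025,0,0,1],[-0.035,0.025,0,0,1],[-0.035,0.025,0.01,0,1],[-0.035,0.025,0.01,0,1],[-0.035,0.025,0.01,0,1],[-0.035,0.025,0.01,0,1],[-0.035,0.025,0.01,0,1],[-0.035,0.025,0.01,0,1],[-0.035,0.025,0.01,0,1],[-0.035,0.025,0.01,0,1]]
  ]
}}

```text
clock: 1.8
ee_pos: [543.4, 332.3, 150.5]
eef_rot: [-0.0, 0.592, 0.806, -0.0]
ft_force: [-0.4, 1.2, -0.6]
gripper_width: 85.6
gripper_force: 0.0
```

Request:
{"name": "step_arm", "arguments": {
  "motion": [
    [[-0.035,0.025,0,0,1],[-0.024,0.026,0,0,1],[0,0,0,0,1]]
  ]
}}

```text
clock: 2.1
ee_pos: [612.4, 290.3, 151.0]
eef_rot: [0.001, 0.593, 0.805, 0.001]
ft_force: [0.6, 0.1, 0.8]
gripper_width: 85.5
gripper_force: 0.0
```

```bash
python3 - <<'E'
from h import *
plan((609.5,292),150,17.5)
p,d,m=grab('wrist'); X,uv,c=cloud(p,d,m)
P=X[(np.linalg.norm(X[:,:2]-[609.5,292],axis=1)<70)&(X[:,2]>72)&(X[:,2]<92)]
print(len(P),P[:,2].mean() if len(P) else 0,rect(P))
cv2.imwrite('pics/w1.png',p[:,:,::-1])
E
```

```text
t2.10 ee [612.4 290.3 151. ] yang 17.25 tiltz [ 0.002  0.    -1.   ] spin -0.004 d [ 0.0025 -0.0023  0.001 ] F [0.6 0.1 0.8] w 85.5 q6 0.12
4108 84.9057012517923 (array([611.1, 292.7]), array([25.7, 83.9]), 18.11)
```

Request:
{"name": "step_arm", "arguments": {
  "motion": [
    [[0.0025,-0.001,0.03,-0.012,1],[0,0,0.04,0,1],[0,0,0.034,0,1],[0,0,0,0,0],[0,0,0,0,0],[0,0,0,0,0],[0,0,0,0,0],[0,0,0,0,0]]
  ],
  "grip_force": 60
}}

```text
clock: 2.95
ee_pos: [608.2, 295.7, 49.7]
eef_rot: [0.001, 0.587, 0.81, 0.002]
ft_force: [-0.7, 0.9, 7.8]
gripper_width: 25.3
gripper_force: 59.4
```

Request:
{"name": "step_arm", "arguments": {
  "motion": [
    [[0,0,-0.03,0,0],[0,0,-0.04,0,0],[0,0,-0.04,0,0],[0,0,0,0.14,0],[0,0,0,0.14,0],[0,0,0,0.14,0],[0,0,0,0.142,0],[0,0,0,0,0]]
  ]
}}

```text
clock: 3.75
ee_pos: [607.1, 294.8, 158.0]
eef_rot: [0.0, 0.789, 0.615, 0.0]
ft_force: [-0.2, 0.1, -1.0]
gripper_width: 25.2
gripper_force: 59.6
```

```bash
python3 - <<'E'
from h import *
plan(trough(-125),145,-13.9)
for n in('top','scene'):
    X,uv,c=cloud(*grab(n)); t=telemetry.sense()['ee_pos'][:2]
    L=np.c_[(X[:,:2]-t)@TX,(X[:,:2]-t)@TN,X[:,2]]
    g=(abs(L[:,0])<16)&(abs(L[:,1])<60)&(L[:,2]<190)&(L[:,2]>95)&(c.mean(1)>110); Q=L[g]
    print(n,len(Q),Q.min(0).round(1),Q.max(0).round(1))
E
```

```text
t3.75 ee [607.1 294.8 158. ] yang -14.12 tiltz [ 0.001  0.    -1.   ] spin -0.004 d [-0.2736 -0.121   0.0128] F [-0.2  0.1 -1. ] w 25.2 q6 0.68Traceback (most recent call last):
  File "<stdin>", line 7, in <module>
    return umr_minimum(a, axis, None, out, keepdims, initial, where)
ValueError: zero-size array to reduction operation minimum which has no identity
```

```bash
python3 - <<'E'
from h import *
p,d,m=grab('scene');X,uv,c=cloud(p,d,m); t=telemetry.sense()['ee_pos'][:2]
L=np.c_[(X[:,:2]-t)@TX,(X[:,:2]-t)@TN,X[:,2]]
g=(abs(L[:,0])<30)&(abs(L[:,1])<70)&(L[:,2]<170)&(L[:,2]>95); Q=L[g]
print(len(Q),Q.min(0).round(1),Q.max(0).round(1)); 
Q=Q[Q[:,2]<130]; print(np.percentile(Q,[1,5,50,95,99],axis=0).round(1))
cv2.imwrite('pics/s1.png',cv2.resize(p[60:260,250:570,::-1],None,fx=2,fy=2))
E
```

```text
472 [-13.9 -49.2 109.5] [ 26.1  40.5 169.9]
[[-12.2 -47.1 109.7]
 [-10.  -46.6 110.7]
 [ 12.8 -26.1 119.6]
 [ 14.3  32.3 129.4]
 [ 14.7  38.5 129.9]]
```

View pics/s1.png

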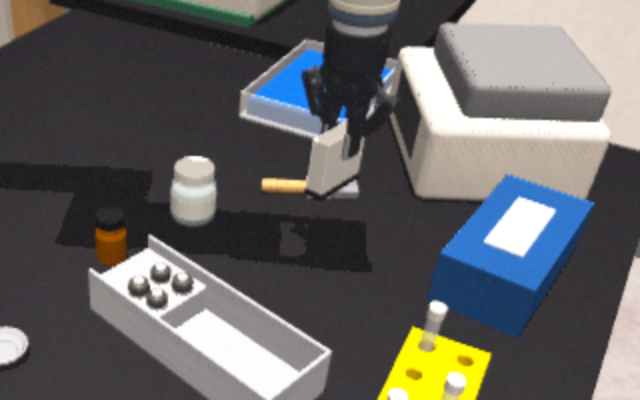

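The scraper hangs straight at crop (335,165), about 4 mm off-centre in the fingers along its width. The chips are still on the deck at about (160,285) in the crop.

Request:
{"name": "step_arm", "arguments": {
  "motion": [
    [[-0.03,-0.015,0,0,0],[-0.035,-0.015,0,0,0],[-0.035,-0.015,0,0,0],[-0.035,-0.015,0,0,0],[-0.035,-0.015,0,0,0],[-0.035,-0.015,0,0,0],[-0.035,-0.015,0,0,0],[-0.03,-0.016,0,0,0],[0,0,0.008,0,0],[0,0,0,0,0]]
  ]
}}

```text
clock: 4.85
ee_pos: [423.9, 61.9, 149.2]
eef_rot: [-0.0, 0.788, 0.616, 0.0]
ft_force: [0.2, 0.9, -1.1]
gripper_width: 25.5
gripper_force: 59.7
```

```bash
python3 - <<'E'
from h import *
plan(trough(-125,4),97,-13.9)
p,d,m=grab('wrist');X,uv,c=cloud(p,d,m)
L=np.c_[(X[:,:2]-TO)@TX,(X[:,:2]-TO)@TN,X[:,2]]
r=L[(L[:,2]>63)&(L[:,2]<69.5)&(L[:,0]>-60)&(abs(L[:,1])<60)]; print(len(r))
for s in(-1,1):
    q=r[r[:,1]*s>35]; print(s,len(q),np.percentile(q,[2,50,98],axis=0).round(1) if len(q) else '')
cv2.imwrite('pics/w2.png',p[:,:,::-1])
E
```

```text
t4.85 ee [423.9  61.9 149.2] yang -13.99 tiltz [ 0.  0. -1.] spin -0.002 d [0.0005 0.0008 0.0522] F [ 0.2  0.9 -1.1] w 25.5 q6 0.36
4225
-1 1661 [[-56.3 -54.5  63.3]
 [ 37.  -51.5  66.8]
 [131.8 -50.   68.2]]
1 1374 [[-56.7  49.7  65.5]
 [ 20.5  51.5  67.1]
 [ 99.9  53.5  68.4]]
```

View pics/w2.png

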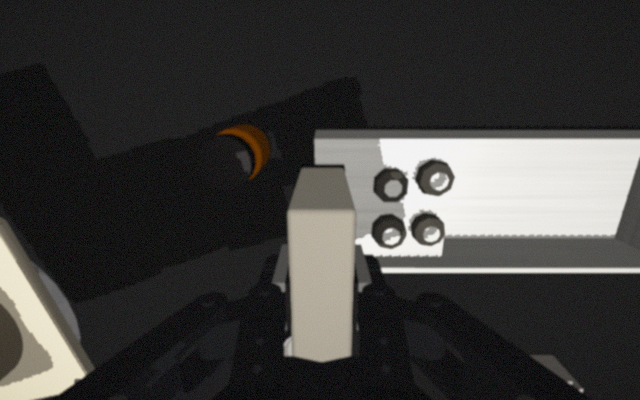

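The wrist view shows the scraper hanging in line with the open end, and the four chips at (390,185), (436,178), (389,231) and (428,229), clear ahead of it. I'll lower it onto the deck.

Request:
{"name": "step_arm", "arguments": {
  "motion": [
    [[0,0,0.02,0,0],[0,0,0.02,0,0],[0,0,0.012,0,0],[0,0,0,0,0]]
  ]
}}

```text
clock: 5.3
ee_pos: [425.3, 63.0, 96.6]
eef_rot: [-0.0, 0.788, 0.616, -0.0]
ft_force: [0.1, -0.3, -0.9]
gripper_width: 25.4
gripper_force: 60.0
```

Request:
{"name": "step_arm", "arguments": {
  "motion": [
    [[0,0.012,0,0,0],[0,0.015,0,0,0],[0,0.015,0,0,0],[0,0.015,0,0,0],[0,0.015,0,0,0],[0,0.015,0,0,0],[0,0.012,0,0,0],[0,0.01,0,0,0],[0,0.006,0,0,0],[0,0,0,0,0]]
  ]
}}

```text
clock: 6.3
ee_pos: [536.6, 34.2, 97.3]
eef_rot: [0.0, 0.788, 0.615, 0.0]
ft_force: [-0.5, 0.1, -1.0]
gripper_width: 25.2
gripper_force: 60.0
```

```bash
python3 - <<'E'
from h import *
plan(trough(-10,4),150,-13.9)
p,d,m=grab('wrist')
cv2.imwrite('pics/w3.png',p[:,:,::-1])
E
```

```text
t6.30 ee [536.6  34.2  97.3] yang -14.06 tiltz [ 0.001 -0.    -1.   ] spin -0.003 d [ 0.0004 -0.0002 -0.0527] F [-0.5  0.1 -1. ] w 25.2 q6 0.29
```

View pics/w3.png

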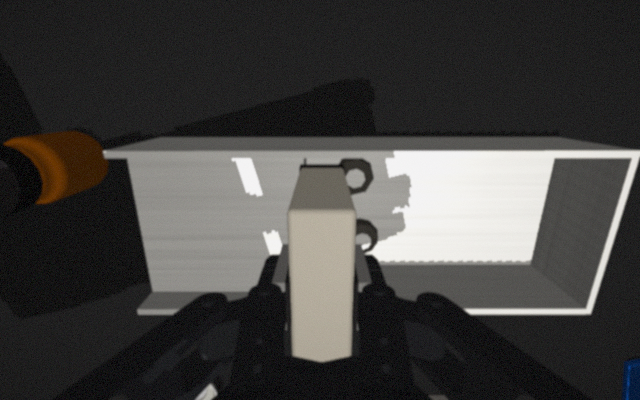

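Request:
{"name": "step_arm", "arguments": {
  "motion": [
    [[0,0,-0.02,0,0],[0,0,-0.03,0,0],[0.01,0,-0.02,0,0],[0.035,0.001,0,0,0],[0.04,0.001,0,0,0],[0.04,0.001,0,0,0],[0.04,0.001,0,0,0],[0.04,0.001,0,0,0],[0.04,0.001,0,0,0],[0.026,0,0,0,0]]
  ]
}}

```text
clock: 7.35
ee_pos: [606.9, 298.5, 167.1]
eef_rot: [-0.0, 0.788, 0.616, -0.0]
ft_force: [0.3, 0.2, -1.2]
gripper_width: 25.3
gripper_force: 60.0
```

Request:
{"name": "step_arm", "arguments": {
  "motion": [
    [[0,0,0,-0.14,0],[0,0,0,-0.14,0],[0,0,0,-0.14,0],[0,0,0,-0.125,0],[0,0,0,0,0]]
  ]
}}

```text
clock: 7.85
ee_pos: [606.4, 295.8, 167.0]
eef_rot: [-0.0, 0.593, 0.805, -0.001]
ft_force: [0.1, -1.0, -0.6]
gripper_width: 25.4
gripper_force: 60.0
```

```bash
python3 - <<'E'
from h import *
plan((608.2,295.7),49.7,17.2)
p,d,m=grab('scene')
a=cv2.resize(p[170:280,280:430,::-1],None,fx=4,fy=4,interpolation=cv2.INTER_CUBIC)
p,d,m=grab('top'); np.savez('top2.npz',p=p,d=d,**m)
b=cv2.resize(p[110:220,270:345,::-1],None,fx=4,fy=4,interpolation=cv2.INTER_CUBIC)
b=b[:, :200] if 0 else cv2.resize(b,(200,440) if 0 else (190,440)); cv2.imwrite('pics/c2.png',np.hstack([a,b]))
E
```

```text
t7.85 ee [606.4 295.8 167. ] yang 17.27 tiltz [-0.001 -0.001 -1.   ] spin 0.001 d [-0.0006  0.0019  0.1173] F [ 0.1 -1.  -0.6] w 25.4 q6 0.13
```

View pics/c2.png

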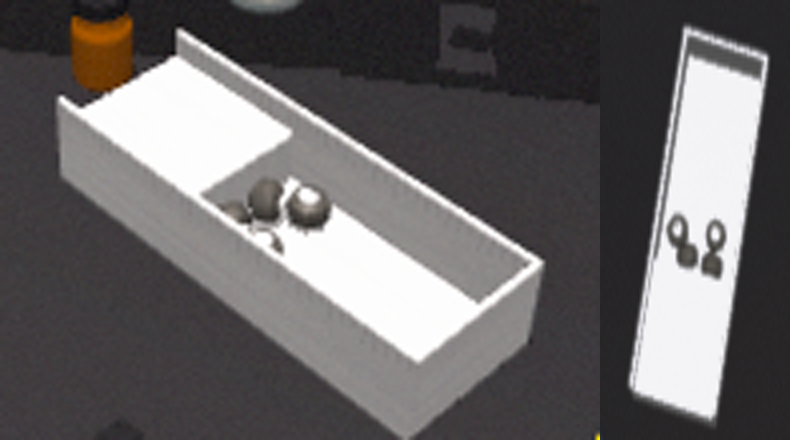

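The deck is empty and all four chips lie in the pit close to the step. Next I'll stand the scraper on the bench.

Request:
{"name": "step_arm", "arguments": {
  "motion": [
    [[0,0.0015,0.03,0,0],[0,0,0.04,0,0],[0,0,0.035,0,0],[0,0,0.008,0,0],[0,0,0.003,0,0],[0,0,0,0,0]]
  ]
}}

```text
clock: 8.55
ee_pos: [609.5, 296.6, 52.4]
eef_rot: [0.0, 0.594, 0.805, 0.001]
ft_force: [0.5, 1.2, -1.5]
gripper_width: 25.4
gripper_force: 60.2
```

Request:
{"name": "step_arm", "arguments": {
  "motion": [
    [[0,0,0.0015,0,0],[0,0,0,0,0]]
  ]
}}

```text
clock: 8.75
ee_pos: [609.7, 296.7, 51.5]
eef_rot: [0.001, 0.594, 0.805, 0.001]
ft_force: [-0.2, 0.8, -2.6]
gripper_width: 25.7
gripper_force: 60.2
```

Request:
{"name": "step_arm", "arguments": {
  "motion": [
    [[0,0,0.0015,0,0],[0,0,0,0,0]]
  ]
}}

```text
clock: 8.95
ee_pos: [609.6, 296.7, 49.5]
eef_rot: [0.001, 0.594, 0.805, 0.001]
ft_force: [-0.1, 0.3, 4.0]
gripper_width: 25.5
gripper_force: 60.7
```

Request:
{"name": "step_arm", "arguments": {
  "motion": [
    [[0,0,0,0,0.6],[0,0,0,0,1],[0,0,0,0,1],[0,0,0,0,1],[0,0,-0.02,0,1],[0,0,-0.04,0,1],[0,0,-0.05,0.14,1],[0,0,-0.04,0.14,1],[0,0,0,0.14,1],[0,0,0,0.127,1]]
  ]
}}

```text
clock: 9.95
ee_pos: [609.6, 296.7, 200.6]
eef_rot: [0.0, 0.791, 0.612, 0.002]
ft_force: [-1.0, -0.8, -0.8]
gripper_width: 85.4
gripper_force: 0.0
```

Request:
{"name": "step_arm", "arguments": {
  "motion": [
    [[-0.03,0.01,0,0,1],[-0.04,0.01,0,0,1],[-0.04,0.01,0,0,1],[-0.04,0.01,0,0,1],[-0.04,0.01,0,0,1],[-0.04,0.01,0,0,1],[-0.04,0.01,0,0,1],[-0.04,0.01,0,0,1],[-0.04,0.01,0,0,1],[-0.04,0.01,0,0,1]]
  ]
}}

```text
clock: 10.95
ee_pos: [610.1, -108.0, 198.4]
eef_rot: [0.0, 0.789, 0.615, 0.0]
ft_force: [-0.1, 0.1, -0.2]
gripper_width: 85.3
gripper_force: 0.0
```

Request:
{"name": "step_arm", "arguments": {
  "motion": [
    [[-0.04,0.01,0,0,1],[-0.04,0.01,0,0,1],[-0.04,0.01,0,0,1],[-0.014,0.007,0,0,1],[0,0,0,0,1]]
  ]
}}

```text
clock: 11.45
ee_pos: [613.5, -247.4, 198.1]
eef_rot: [0.0, 0.79, 0.613, 0.0]
ft_force: [0.4, 0.2, 0.1]
gripper_width: 85.0
gripper_force: 0.0
```

```bash
python3 - <<'E'
from h import *
plan((616.5,-245),86,-14.1)
p,d,m=grab('wrist'); X,uv,c=cloud(p,d,m)
n=np.linalg.norm(X[:,:2]-[616.5,-245],axis=1)
P=X[(n<50)&(X[:,2]>116)&(X[:,2]<134)]; print(len(P),P[:,2].mean().round(1),rect(P))
P=X[(n<130)&(X[:,2]>10)&(X[:,2]<60)]; print(len(P),rect(P))
X,uv,c=cloud(*grab('top')); P=X[(np.linalg.norm(X[:,:2]-[610,294],axis=1)<70)&(X[:,2]>74)]; print('scraper',rect(P),np.percentile(P[:,2],95))
E
```

```text
t11.45 ee [ 613.5 -247.4  198.1] yang -14.32 tiltz [ 0. -0. -1.] spin -0.004 d [0.0031 0.0022 0.1121] F [0.4 0.2 0.1] w 85.0 q6 -0.15
1410 125.6 (array([ 617.7, -245.1]), array([49.4, 16. ]), 75.93)
715 (array([ 597.1, -240.6]), array([90. , 57.9]), 76.02)
scraper (array([609.2, 293.4]), array([28.3, 84.1]), 17.08) 87.91807413609541
```

Request:
{"name": "step_arm", "arguments": {
  "motion": [
    [[0.003,0.0035,0.02,-0.004,1],[0,0,0.04,0,1],[0,0,0.04,0,1],[0,0,0.012,0,1],[0,0,0,0,0],[0,0,0,0,0],[0,0,0,0,0],[0,0,0,0,0],[0,0,0,0,0],[0,0,0,0,0]]
  ],
  "grip_force": 110
}}

```text
clock: 12.55
ee_pos: [618.1, -243.5, 88.0]
eef_rot: [0.001, 0.788, 0.616, 0.0]
ft_force: [-1.1, 0.9, 7.2]
gripper_width: 14.9
gripper_force: 108.0
```

```bash
python3 - <<'E'
from h import *
plan((617.7,-245.1),86,-14.0)
X,uv,c=cloud(*grab('top'))
L=np.c_[(X[:,:2]-TO)@TX,(X[:,:2]-TO)@TN,X[:,2]]
g=(L[:,0]>-18)&(L[:,0]<155)&(abs(L[:,1])<44)&(L[:,2]>16)&(c.mean(1)<190)
Q=L[g]; print(len(Q),Q[:,0].max().round(1),Q[:,0].min().round(1)); print(Q[np.argsort(-Q[:,0])][:12].round(0))
E
```

```text
t12.55 ee [ 618.1 -243.5   88. ] yang -13.93 tiltz [ 0.001 -0.001 -1.   ] spin 0.001 d [-0.0016  0.      0.002 ] F [-1.1  0.9  7.2] w 14.9 q6 -0.15
37 23.3 -12.6
[[23. 28. 23.]
 [23. 25. 26.]
 [22. 32. 24.]
 [22. 38. 19.]
 [20. 34. 29.]
 [20. 21. 30.]
 [20. 24. 28.]
 [18. 37. 24.]
 [17. 40. 22.]
 [16. 20. 32.]
 [15. 20. 24.]
 [14. 40. 23.]]
```

Request:
{"name": "step_arm", "arguments": {
  "motion": [
    [[0,0,-0.02,0,0],[0,0,-0.04,0,0],[0,0,-0.04,0,0],[0.03,0,-0.01,0,0],[0.04,0.001,0,0,0],[0.04,0.001,0,0,0],[0.04,0.001,0,0,0],[0.04,0.002,0,0,0],[0.04,0.001,0,0,0],[0.018,0.001,0,0,0]]
  ]
}}

```text
clock: 13.6
ee_pos: [684.6, -1.0, 196.8]
eef_rot: [-0.0, 0.787, 0.617, 0.001]
ft_force: [0.7, -0.2, -1.6]
gripper_width: 14.6
gripper_force: 107.5
```

Request:
{"name": "step_arm", "arguments": {
  "motion": [
    [[0,0,0,0,0],[0,0,0,0,0]]
  ]
}}

```text
clock: 13.8
ee_pos: [683.8, -4.6, 196.3]
eef_rot: [0.0, 0.787, 0.616, -0.0]
ft_force: [-0.9, -0.0, -0.5]
gripper_width: 14.7
gripper_force: 107.5
```

```bash
python3 - <<'E'
from h import *
plan(trough(143,1.6),98,-13.9)
t=telemetry.sense()['ee_pos'];T=np.array([(t[:2]-TO)@TX,(t[:2]-TO)@TN]);print(T)
p,d,m=grab('scene');X,uv,c=cloud(p,d,m)
L=np.c_[(X[:,:2]-t[:2])@TX,(X[:,:2]-t[:2])@TN,X[:,2]]
g=(L[:,0]>-90)&(L[:,0]<20)&(abs(L[:,1])<60)&(L[:,2]<t[2]-86+50)&(L[:,2]>t[2]-100)
Q=L[g];print(len(Q),np.percentile(Q,[1,50,99],axis=0).round(1),'expect underside',t[2]-88)
lo=Q[Q[:,0]<-55]; print(np.percentile(lo,[2,50,98],axis=0).round(1))
cv2.imwrite('pics/s3.png',cv2.resize(p[120:320,260:580,::-1],None,fx=2,fy=2))
p,d,m=grab('wrist'); cv2.imwrite('pics/w4.png',p[:,:,::-1])
E
```

```text
t13.80 ee [683.8  -4.6 196.3] yang -13.89 tiltz [-0.    -0.001 -1.   ] spin 0.000 d [0.0003 0.0006 0.0983] F [-0.9 -0.  -0.5] w 14.7 q6 0.22
[142.4277555    1.31136477]
1138 [[-75.9 -48.1 109.3]
 [-13.7 -13.2 118.1]
 [  8.2  41.4 158.5]] expect underside 108.3123569469094
[[-76.9 -46.  109.3]
 [-66.1  -3.  111.3]
 [-55.7  40.  113.4]]
```

View pics/s3.png

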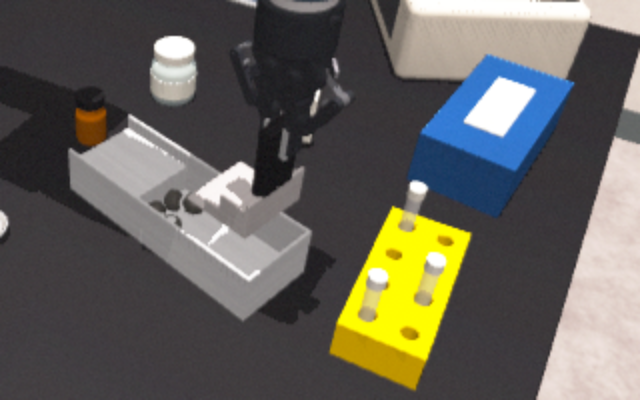

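The scoop hangs level over the pit at crop (250,200), with its lip toward the step. The chips are near (175,200), well clear.

Request:
{"name": "step_arm", "arguments": {
  "motion": [
    [[0.001,0.001,0.02,0,0],[0,0,0.03,0,0],[0,0,0.03,0,0],[0,0,0.016,0,0],[0,0,0,0,0]]
  ]
}}

```text
clock: 14.4
ee_pos: [684.1, -4.7, 98.6]
eef_rot: [-0.001, 0.788, 0.616, -0.001]
ft_force: [0.6, 0.2, -0.5]
gripper_width: 14.8
gripper_force: 107.5
```

Request:
{"name": "step_arm", "arguments": {
  "motion": [
    [[0,0,0.001,0,0],[0,0,0.001,0,0],[0,0,0,0,0]]
  ]
}}

```text
clock: 14.7
ee_pos: [685.9, -3.6, 99.5]
eef_rot: [0.001, 0.788, 0.616, 0.001]
ft_force: [0.3, -0.7, -1.6]
gripper_width: 14.7
gripper_force: 107.5
```

Request:
{"name": "step_arm", "arguments": {
  "motion": [
    [[0,0,0.001,0,0],[0,0,0.001,0,0],[0,0,0,0,0]]
  ]
}}

```text
clock: 15.0
ee_pos: [685.2, -3.4, 96.4]
eef_rot: [-0.0, 0.788, 0.616, -0.0]
ft_force: [0.2, -1.2, -2.0]
gripper_width: 14.7
gripper_force: 107.5
```

Request:
{"name": "step_arm", "arguments": {
  "motion": [
    [[0,0,0.001,0,0],[0,0,0,0,0],[0,0,0,0,0]]
  ]
}}

```text
clock: 15.3
ee_pos: [685.5, -3.4, 96.1]
eef_rot: [0.0, 0.788, 0.616, 0.0]
ft_force: [-1.7, -0.3, 6.2]
gripper_width: 14.6
gripper_force: 108.5
```

Request:
{"name": "step_arm", "arguments": {
  "motion": [
    [[0,-0.015,0,0,0],[0,-0.02,0,0,0],[0,-0.02,0,0,0],[0,-0.012,0,0,0],[0,-0.008,0,0,0],[0,0,0,0,0]]
  ]
}}

```text
clock: 15.9
ee_pos: [614.8, 14.4, 96.5]
eef_rot: [0.002, 0.787, 0.617, 0.002]
ft_force: [5.9, -1.0, -1.1]
gripper_width: 14.6
gripper_force: 109.2
```

```bash
python3 - <<'E'
from h import *
plan(trough(66,2.3),96,-13.9)
t=telemetry.sense()['ee_pos'];print([(t[:2]-TO)@TX,(t[:2]-TO)@TN])
p,d,m=grab('scene')
a=cv2.resize(p[170:280,280:430,::-1],None,fx=4,fy=4,interpolation=cv2.INTER_CUBIC)
cv2.imwrite('pics/c4.png',a)
E
```

```text
t15.90 ee [614.8  14.4  96.5] yang -13.87 tiltz [ 0.007 -0.001 -1.   ] spin 0.001 d [-0.0009 -0.0049  0.0004] F [ 5.9 -1.  -1.1] w 14.6 q6 0.25
[np.float64(70.91008360177048), np.float64(3.2374526688223244)]
```

View pics/c4.png

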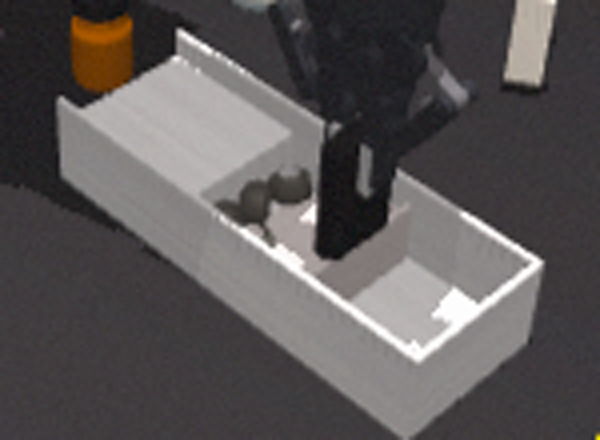

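The four chips are now gathered at the step (crop 225–305, 180–235) and the lip is getting under them. I'll keep pressing in.

Request:
{"name": "step_arm", "arguments": {
  "motion": [
    [[0,-0.004,0,0,0],[0,-0.004,0,0,0],[0,0,0,0,0]]
  ]
}}

```text
clock: 16.25
ee_pos: [612.2, 15.5, 97.9]
eef_rot: [0.006, 0.787, 0.617, 0.006]
ft_force: [15.3, -4.2, -2.3]
gripper_width: 15.0
gripper_force: 108.8
```

Request:
{"name": "step_arm", "arguments": {
  "motion": [
    [[0,0.015,0,0,0],[0,0.01,0,0,0],[0,-0.03,0.0005,0,0],[0.002,-0.004,0,0,0],[-0.004,-0.002,0,0,0],[0.002,0,0,0,0]]
  ]
}}

```text
clock: 16.85
ee_pos: [598.5, 18.8, 96.7]
eef_rot: [0.003, 0.788, 0.616, 0.004]
ft_force: [8.8, -5.2, 2.0]
gripper_width: 14.6
gripper_force: 110.6
```

```bash
python3 - <<'E'
from h import *
plan(trough(58,2.3),96,-13.9)
t=telemetry.sense()['ee_pos'];print([(t[:2]-TO)@TX,(t[:2]-TO)@TN])
p,d,m=grab('scene'); X,uv,c=cloud(p,d,m)
L=np.c_[(X[:,:2]-TO)@TX,(X[:,:2]-TO)@TN,X[:,2]]
g=(L[:,0]>-40)&(L[:,0]<40)&(abs(L[:,1])<47)&(L[:,2]>18)&(L[:,2]<60)&(c.mean(1)<125)
Q=np.c_[L[g],uv[g]];print(len(Q),np.percentile(Q[:,:3],[1,50,99],axis=0).round(0))
g=g&(L[:,2]>27); Q=L[g]; print(Q[::max(1,len(Q)//40)].round(0).tolist())
cv2.imwrite('pics/c5.png',cv2.resize(p[190:260,310:390,::-1],None,fx=7,fy=7,interpolation=cv2.INTER_CUBIC))
E
```

```text
t16.85 ee [598.5  18.8  96.7] yang -13.93 tiltz [ 0.01 -0.   -1.  ] spin -0.001 d [-0.0013  0.004   0.0008] F [ 8.8 -5.2  2. ] w 14.6 q6 0.26
[np.float64(53.99305786526505), np.float64(3.6024669507732874)]
146 [[-21. -23.  19.]
 [  6.   2.  29.]
 [ 36.  39.  36.]]
[[-17.0, 36.0, 29.0], [-16.0, 31.0, 29.0], [-14.0, 29.0, 29.0], [-14.0, 25.0, 28.0], [-9.0, 27.0, 30.0], [-9.0, 24.0, 29.0], [-5.0, 27.0, 30.0], [-2.0, 24.0, 30.0], [1.0, 24.0, 29.0], [-3.0, 7.0, 33.0], [4.0, 14.0, 33.0], [-8.0, 5.0, 28.0], [-2.0, 6.0, 31.0], [6.0, 19.0, 28.0], [-1.0, 2.0, 31.0], [9.0, 16.0, 29.0], [1.0, -4.0, 32.0], [2.0, 2.0, 29.0], [12.0, 13.0, 30.0], [-3.0, -14.0, 32.0], [4.0, -3.0, 31.0], [5.0, 3.0, 28.0], [11.0, 3.0, 31.0], [13.0, 9.0, 29.0], [15.0, 14.0, 28.0], [1.0, -15.0, 32.0], [7.0, -3.0, 29.0], [10.0, 1.0, 28.0], [13.0, 5.0, 28.0], [16.0, 9.0, 28.0], [0.0, -24.0, 35.0], [3.0, -20.0, 34.0], [4.0, -14.0, 31.0], [13.0, -2.0, 29.0], [16.0, 2.0, 28.0], [4.0, -21.0, 33.0], [7.0, -17.0, 32.0], [8.0, -21.0, 31.0], [16.0, -16.0, 34.0], [19.0, -12.0, 34.0], [10.0, -20.0, 29.0], [18.0, -18.0, 34.0], [23.0, -16.0, 35.0], [24.0, -10.0, 33.0], [19.0, -23.0, 34.0], [23.0, -20.0, 35.0], [27.0, -6.0, 29.0], [31.0, -11.0, 28.0], [35.0, -18.0, 29.0]]
```

View pics/c5.png

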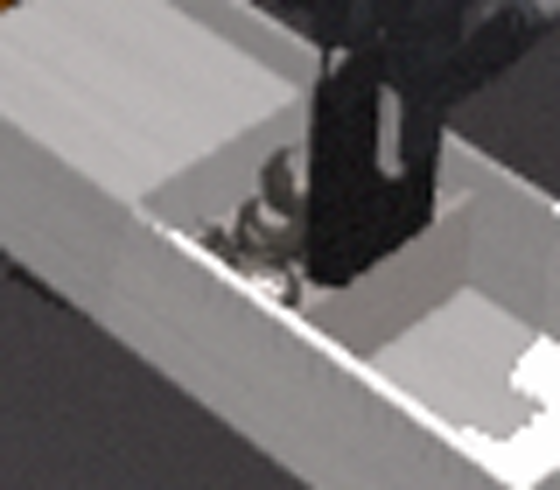

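The strike worked: the lip is at the step and all four chips sit in the pan. I'll lift above the deck, then move forward over it so they slide back in the pan.

Request:
{"name": "step_arm", "arguments": {
  "motion": [
    [[-0.001,0.003,0,0,0],[0,0,-0.005,0,0],[0,0,-0.01,0,0],[0,0,-0.01,0,0],[0,0,-0.01,0,0],[0,0,-0.01,0,0],[0,0,-0.003,0,0],[0,0,0,0,0]]
  ]
}}

```text
clock: 17.7
ee_pos: [595.9, 17.5, 142.6]
eef_rot: [-0.0, 0.788, 0.616, -0.001]
ft_force: [-0.4, 0.0, -2.2]
gripper_width: 14.6
gripper_force: 110.0
```

```bash
cat > chips.py <<'E'
from h import *
s=telemetry.sense(); t=s['ee_pos']
plan(trough(-46,2.3),146,-13.9,s)
p,d,m=grab('scene'); X,uv,c=cloud(p,d,m)
L=np.c_[(X[:,:2]-t[:2])@TX,(X[:,:2]-t[:2])@TN,X[:,2]-t[2]+88]
print('trough',(t[:2]-TO)@TX,(t[:2]-TO)@TN)
g=(L[:,0]>-82)&(L[:,0]<-9)&(abs(L[:,1])<47)&(L[:,2]>6)&(L[:,2]<30)&(c.mean(1)<135)
Q=L[g];print(len(Q),np.percentile(Q,[1,25,50,75,99],axis=0).round(0).tolist())
a,b=uv[g].min(0),uv[g].max(0);print(a,b)
cv2.imwrite('pics/chips%d.png'%(s['clock']*100),cv2.resize(p[max(0,a[1]-25):b[1]+30,a[0]-25:b[0]+40,::-1],None,fx=5,fy=5,interpolation=cv2.INTER_CUBIC))
E
python3 chips.py; ls pics
```

```text
t17.70 ee [595.9  17.5 142.6] yang -13.92 tiltz [-0.002 -0.    -1.   ] spin -0.000 d [ 0.0007 -0.0978 -0.0032] F [-0.4  0.  -2.2] w 14.6 q6 0.25
trough 51.80904281763686 1.6442813012852848
274 [[-74.0, -47.0, 7.0], [-56.0, -36.0, 16.0], [-48.0, -20.0, 20.0], [-37.0, 1.0, 22.0], [-9.0, 35.0, 28.0]]
[331 196] [353 229]
c2.png
c4.png
c5.png
chips1770.png
s1.png
s3.png
scene0.png
top0.png
w1.png
w2.png
w3.png
w4.png
```

Request:
{"name": "step_arm", "arguments": {
  "motion": [
    [[0,-0.03,0,0,0],[0,-0.035,0,0,0],[0,-0.02,0,0,0],[0,-0.01,0,0,0],[0,-0.004,0,0,0],[0,0,0,0,0]]
  ]
}}

```text
clock: 18.35
ee_pos: [501.0, 41.3, 142.8]
eef_rot: [0.0, 0.788, 0.616, 0.0]
ft_force: [0.2, -0.5, -2.1]
gripper_width: 15.0
gripper_force: 109.9
```

```bash
python3 chips.py; python3 - <<'E'
from h import *
# anything dark left in pit?
for n in('top','scene'):
    X,uv,c=cloud(*grab(n))
    L=np.c_[(X[:,:2]-TO)@TX,(X[:,:2]-TO)@TN,X[:,2]]
    g=(L[:,0]>-15)&(L[:,0]<160)&(abs(L[:,1])<44)&(L[:,2]>15)&(L[:,2]<40)
    print(n,g.sum(),L[g].round(0)[:8].tolist(), c[g][:8].mean(1))
E
```

```text
t18.35 ee [501.   41.3 142.8] yang -13.91 tiltz [ 0. -0. -1.] spin -0.000 d [ 0.0003  0.     -0.0032] F [ 0.2 -0.5 -2.1] w 15.0 q6 0.30
trough -46.04540915224234 1.9812722069579964
208 [[-73.0, -47.0, 7.0], [-56.0, -40.0, 15.0], [-47.0, -24.0, 19.0], [-34.0, -5.0, 22.0], [-11.0, 23.0, 29.0]]
[304 179] [324 208]
top 5 [[152.0, 35.0, 16.0], [158.0, -4.0, 16.0], [143.0, 43.0, 17.0], [144.0, -24.0, 17.0], [101.0, -31.0, 16.0]] [245.66666667 244.         245.66666667 245.66666667 240.        ]
scene 0 [] []
```

```bash
cat > pan.py <<'E'
from h import *
s=telemetry.sense(); t=s['ee_pos']
for n in('wrist','scene','top'):
    X,uv,c=cloud(*grab(n))
    L=np.c_[(X[:,:2]-t[:2])@TX,(X[:,:2]-t[:2])@TN+2,X[:,2]-t[2]+88]
    g=(L[:,0]>-85)&(L[:,0]<2)&(abs(L[:,1])<41)&(L[:,2]>10)&(L[:,2]<30)
    H=np.histogram2d(L[g,0],L[g,1],bins=[np.arange(-85,6,7.5),np.arange(-42,43,7)])[0]
    print(n,g.sum()); print(H.astype(int))
E
python3 pan.py
```

```text
wrist 3208
[[  0   0   0   0   0   0   0   0   0   0   0   0]
 [  0   0   0   0   0   0   0   0   0  18  42  23]
 [  1  39  58  55   5   0   0   0   7  67  33  72]
 [ 26  27   6  96  58   0  27  13  24  71   5  74]
 [ 21  48  30 131  54  49  37  86  63  84 139 115]
 [  0  48  98  76   2  64   0  50 114   0   6   0]
 [  0   9  46  77  59  44  90 129  51   0   0   0]
 [  0  29  19  10 140   1  15   5   0   0   0   0]
 [  0  16  31  64 129   0   0   0   0   0   0   0]
 [  0   0  15  51  16   0   0   0   0   0   0   0]
 [  0   0   0   0   0   0   0   0   0   0   0   0]
 [  0   0   0   0   0   0   0   0   0   0   0   0]]
scene 157
[[ 0  0  0  0  0  0  0  0  0  0  0  0]
 [ 0  0  0  0  0  0  0  0  0  2  2  0]
 [ 3  3  2  2  0  0  0  0  3  7  1  0]
 [ 8  2  0  4  0  2  1  1  6  5  0  0]
 [11 10  5  2  1  8  0  1  1  0  0  0]
 [ 0  4  5  1  4 13  3  0  0  0  0  0]
 [ 0  0  4  2  1  7  3  0  0  0  0  0]
 [ 0  1  2  0  2  0  0  0  0  0  0  0]
 [ 0  2  5  4  1  0  0  0  0  0  0  0]
 [ 0  0  0  0  0  0  0  0  0  0  0  0]
 [ 0  0  0  0  0  0  0  0  0  0  0  0]
 [ 0  0  0  0  0  0  0  0  0  0  0  0]]
top 0
[[0 0 0 0 0 0 0 0 0 0 0 0]
 [0 0 0 0 0 0 0 0 0 0 0 0]
 [0 0 0 0 0 0 0 0 0 0 0 0]
 [0 0 0 0 0 0 0 0 0 0 0 0]
 [0 0 0 0 0 0 0 0 0 0 0 0]
 [0 0 0 0 0 0 0 0 0 0 0 0]
 [0 0 0 0 0 0 0 0 0 0 0 0]
 [0 0 0 0 0 0 0 0 0 0 0 0]
 [0 0 0 0 0 0 0 0 0 0 0 0]
 [0 0 0 0 0 0 0 0 0 0 0 0]
 [0 0 0 0 0 0 0 0 0 0 0 0]
 [0 0 0 0 0 0 0 0 0 0 0 0]]
```

The wrist depth shows four chips in the pan, centred near scoop (-60,+28), (-58,-25), (-40,+8) and (-25,-20), and the pit is empty. The tool can't pitch, so I'll unload the scoop with a sharp reversal over the container. First I'll try a jerk here over the deck, which also moves the chips back in the pan.

Request:
{"name": "step_arm", "arguments": {
  "motion": [
    [[0,0.01,0,0,0],[0,0.018,0,0,0],[0,0.024,0,0,0],[0,0.022,0,0,0],[0,0.016,0,0,0],[0,0.01,0,0,0],[0,-0.045,0,0,0],[0,-0.035,0,0,0],[0,-0.016,0,0,0],[0,-0.004,0,0,0]]
  ]
}}

```text
clock: 19.65
ee_pos: [498.6, 41.5, 142.6]
eef_rot: [-0.001, 0.787, 0.616, -0.001]
ft_force: [0.1, -0.7, -1.1]
gripper_width: 14.5
gripper_force: 110.0
```

Request:
{"name": "step_arm", "arguments": {
  "motion": [
    [[0,0,0,0,0],[0,0,0,0,0]]
  ]
}}

```text
clock: 19.85
ee_pos: [502.3, 41.1, 143.2]
eef_rot: [0.001, 0.788, 0.616, 0.001]
ft_force: [0.5, -0.0, -2.5]
gripper_width: 14.5
gripper_force: 110.0
```

```bash
sed -i "s/('wrist','scene','top')/('wrist',)/" pan.py; python3 pan.py; python3 -c "
from h import *
plan((486+146,-293-36),175,-13.9)"
```

```text
wrist 2875
[[  0   0   0   0   0   0   0   0   0   0   0   0]
 [  0   0   0   0   0   0   0   0   0   0   0   0]
 [  0   0   0   0   0   0   0   0  23  58  42   9]
 [  0   0   0   0   0   0   0   6  62  16  78  66]
 [  3  38  73  59   0   0   0  11  77  18  91  93]
 [ 24  26   7 109  44   0   0   0  57 119 111  18]
 [ 24  43  29 133  36   0   0   0   0   0   0   0]
 [  0  46  91  75   0  12  51  81  37   0   0   0]
 [  0   1  45  83  77  45  23  31 124   0   0   0]
 [  0   0   0   9 116  48  40  51 123   0   0   0]
 [  0   0   0   0   0   0   8  28  27   0   0   0]
 [  0   0   0   0   0   0   0   0   0   0   0   0]]
t19.90 ee [502.2  41.1 143.1] yang -13.93 tiltz [ 0.002  0.    -1.   ] spin -0.001 d [-0.3281  0.2149 -0.0316] F [ 0.4  0.8 -1.6] w 14.7 q6 0.30
```

The chips slid back about 15 mm and all are still in the pan, so sliding works. I'll raise the scoop and carry it gently to the run-up point behind the container.

Request:
{"name": "step_arm", "arguments": {
  "motion": [
    [[0,0,-0.008,0,0],[0,0,-0.014,0,0],[0,0,-0.011,0,0],[-0.008,0.0055,0,0,0],[-0.017,0.011,0,0,0],[-0.025,0.0165,0,0,0],[-0.0335,0.022,0,0,0],[-0.0375,0.0245,0,0,0],[-0.0375,0.0245,0,0,0],[-0.0375,0.0245,0,0,0]]
  ]
}}

```text
clock: 20.9
ee_pos: [578.5, -182.5, 175.5]
eef_rot: [0.0, 0.788, 0.616, -0.0]
ft_force: [0.4, 0.6, -4.1]
gripper_width: 14.7
gripper_force: 109.9
```

Request:
{"name": "step_arm", "arguments": {
  "motion": [
    [[-0.0375,0.022,0,0,0],[-0.0335,0.016,0,0,0],[-0.025,0.011,0,0,0],[-0.017,0.007,0,0,0],[-0.01,0.004,0,0,0],[-0.005,0.002,0,0,0],[0,0,0,0,0]]
  ]
}}

```text
clock: 21.6
ee_pos: [607.4, -318.8, 175.6]
eef_rot: [-0.0, 0.788, 0.616, -0.0]
ft_force: [0.1, -0.1, -2.3]
gripper_width: 14.7
gripper_force: 110.0
```

```bash
python3 pan.py; python3 - <<'E'
from h import *
plan((608.2,-321.1),172,-13.9)
X,uv,c=cloud(*grab('scene')); P=X[(np.linalg.norm(X[:,:2]-[398,-271],axis=1)<75)&(X[:,2]>69)&(X[:,2]<80)]
print(circ(P),rect(P))
E
```

```text
wrist 2999
[[  0   0   0   0   0   0   0   0   0   0   0   0]
 [  0   0   0   0   0   0   0   0   0   6   2   0]
 [  0   0   0   0   0   0   0   0  46  71  77  30]
 [  0   0   9   0   0   0   0  10  66   0  58  99]
 [  2  46  55  86  34   0   0   2  84  70 109  85]
 [ 11  33   0  71  86   0   0   0  16  71  60   2]
 [  9  57  53 116  67   0   0   7   0   0   0   0]
 [  0  23  59  73  10   5  60  84  83   1   0   0]
 [  0   1  38  55 117  42  30   0 118  35   0   0]
 [  0   0   0   0  85  64  71  65 127   8   0   0]
 [  0   0   0   0   0   0   4  21  14   0   0   0]
 [  0   0   0   0   0   0   0   0   0   0   0   0]]
t21.65 ee [ 607.4 -318.3  175.7] yang -13.90 tiltz [-0.     0.001 -1.   ] spin 0.000 d [-0.0026  0.0015  0.0037] F [ 0.2  0.8 -2.5] w 14.9 q6 -0.26
(array([ 398.49233826, -271.61341649]), np.float64(63.70915764792159)) (array([ 398.2, -272.2]), array([131.1, 131.1]), 26.56)
```

Request:
{"name": "step_arm", "arguments": {
  "motion": [
    [[-0.0025,0.0015,0.004,0,0],[0,0,0,0,0],[0,-0.02,0,0,0],[0,-0.035,0,0,0],[0,-0.045,0,0,0],[0,-0.05,0,0,0],[0,0.05,0,0,0],[0,0.05,0,0,0],[0,0.04,0,0,0],[0,0.01,0,0,0]]
  ]
}}

```text
clock: 22.7
ee_pos: [612.6, -322.5, 172.8]
eef_rot: [0.002, 0.787, 0.617, 0.001]
ft_force: [1.1, -0.0, -2.3]
gripper_width: 14.6
gripper_force: 110.5
```

```bash
cat > cont.py <<'E'
from h import *
plan((608.2,-321.1),172,-13.9)
for n in('top','scene'):
    p,d,m=grab(n);X,uv,c=cloud(p,d,m)
    r=np.linalg.norm(X[:,:2]-[398.3,-271.3],axis=1)
    P=X[(r<75)&(X[:,2]>69)&(X[:,2]<82)]; print(n,'rim',circ(P))
    g=(r<58)&(X[:,2]<60)&(c.mean(1)<120)
    print(n,'dark in',g.sum(),np.percentile(X[g],[5,50,95],axis=0).round(0).tolist() if g.any() else '')
    if n=='top':
        b=uv[r<75]; cv2.imwrite('pics/k%d.png'%(telemetry.sense()['clock']*100),cv2.resize(p[180:250,370:440,::-1],None,fx=7,fy=7,interpolation=cv2.INTER_CUBIC))
E
python3 pan.py; python3 cont.py
```

```text
wrist 51
[[ 0  0  0  0  0  0  0  0  0  0  0  0]
 [ 0  0  0  0  0  0  0  0  0  0  0  0]
 [ 0  0  0  0  0  0  0  0  0  0  0  0]
 [ 0  0  0  0  0  0  0  0  0  0  0  0]
 [ 0  0  0  0  0  0  0  0  0  0  0  2]
 [ 0  0  0  0  0  0  0  0  0  0  0 22]
 [ 0  0  0  0  0  0  0  0  0  0  0 22]
 [ 0  0  0  0  0  0  0  0  0  0  0  5]
 [ 0  0  0  0  0  0  0  0  0  0  0  0]
 [ 0  0  0  0  0  0  0  0  0  0  0  0]
 [ 0  0  0  0  0  0  0  0  0  0  0  0]
 [ 0  0  0  0  0  0  0  0  0  0  0  0]]
t22.75 ee [ 611.9 -322.2  172.2] yang -13.85 tiltz [ 0.003 -0.001 -1.   ] spin 0.001 d [ 0.0002 -0.0038  0.0002] F [ 0.3  0.  -0.2] w 14.8 q6 -0.26
top rim (array([0., 0.]), np.float64(0.0))
top dark in 0 
scene rim (array([ 403.75779534, -272.95666284]), np.float64(63.62073644566194))
scene dark in 241 [[341.0, -302.0, 19.0], [361.0, -284.0, 31.0], [430.0, -247.0, 53.0]]
```

The pan is empty. I'll set the scoop back where it stood.

Request:
{"name": "step_arm", "arguments": {
  "motion": [
    [[0.02,-0.003,0,0,0],[0.03,-0.005,0,0,0],[0.02,-0.003,0,0,0],[0.008,-0.002,0.02,0,0],[0,0,0.03,0,0],[0,0,0.02,0,0],[0,0,0.01,0,0],[0,0,0,0,0]]
  ]
}}

```text
clock: 23.65
ee_pos: [613.2, -242.0, 90.6]
eef_rot: [-0.001, 0.787, 0.616, -0.001]
ft_force: [-1.2, 0.3, -1.6]
gripper_width: 15.0
gripper_force: 110.6
```

```bash
python3 cont.py
```

```text
t23.65 ee [ 613.2 -242.    90.6] yang -13.90 tiltz [-0.003  0.001 -1.   ] spin -0.000 d [-0.0779  0.0139 -0.0815] F [-1.2  0.3 -1.6] w 15.0 q6 -0.15
top rim (array([0., 0.]), np.float64(0.0))
top dark in 0 
scene rim (array([ 403.76857633, -272.94584739]), np.float64(63.67097405093337))
scene dark in 197 [[343.0, -300.0, 18.0], [361.0, -288.0, 31.0], [429.0, -257.0, 46.0]]
```

Request:
{"name": "step_arm", "arguments": {
  "motion": [
    [[0,0,0.001,0,0],[0,0,0.001,0,0],[0,0,0,0,0]]
  ]
}}

```text
clock: 24.05
ee_pos: [614.8, -243.2, 90.4]
eef_rot: [0.0, 0.788, 0.616, 0.0]
ft_force: [-0.4, 0.2, -1.2]
gripper_width: 15.1
gripper_force: 110.6
```

Request:
{"name": "step_arm", "arguments": {
  "motion": [
    [[0,0,0.001,0,0],[0,0,0.001,0,0],[0,0,0,0,0]]
  ]
}}

```text
clock: 24.35
ee_pos: [614.4, -243.0, 87.6]
eef_rot: [-0.0, 0.788, 0.616, -0.0]
ft_force: [1.1, -0.0, -1.2]
gripper_width: 15.1
gripper_force: 110.6
```

Request:
{"name": "step_arm", "arguments": {
  "motion": [
    [[0,0,0.0015,0,0],[0,0,0,0,0],[0,0,0,0,0]]
  ]
}}

```text
clock: 24.65
ee_pos: [614.7, -243.2, 86.8]
eef_rot: [0.0, 0.788, 0.616, 0.0]
ft_force: [-1.1, -1.1, 3.9]
gripper_width: 14.8
gripper_force: 111.2
```

Request:
{"name": "step_arm", "arguments": {
  "motion": [
    [[0,0,0,0,0.5],[0,0,0,0,1],[0,0,0,0,1],[0,0,0,0,1],[0,0,-0.02,0,1],[0,0,-0.04,0,1],[0,0,-0.05,0,1],[0,0,-0.04,0,1],[0.03,0,0,0,1],[0.04,0,0,0,1]]
  ]
}}

```text
clock: 25.65
ee_pos: [632.2, -176.2, 238.6]
eef_rot: [0.002, 0.789, 0.615, 0.001]
ft_force: [-0.0, 0.7, -1.1]
gripper_width: 85.5
gripper_force: 0.0
```

Request:
{"name": "step_arm", "arguments": {
  "motion": [
    [[0.04,0,0,0,1],[0.045,0,0,0,1],[0.045,0,0,0,1],[0.045,0,0,0,1],[0.045,0,0,0,1],[0.03,0,0,0,1],[0,0,0,0,1]]
  ]
}}

```text
clock: 26.35
ee_pos: [692.0, 71.7, 236.1]
eef_rot: [-0.0, 0.786, 0.618, 0.0]
ft_force: [0.5, 0.3, -0.2]
gripper_width: 85.6
gripper_force: 0.0
```

```bash
python3 cont.py; python3 - <<'E'
from h import *
p,d,m=grab('top'); q,e,n=grab('scene')
X,uv,c=cloud(p,d,m); r=np.linalg.norm(X[:,:2]-[616,-245],axis=1); P=X[(r<60)&(X[:,2]>112)]; print('grip',rect(P))
a=cv2.resize(p[125:250,340:490,::-1],None,fx=3,fy=3,interpolation=cv2.INTER_CUBIC)
b=cv2.resize(q[215:340,150:340,::-1],(345,375),interpolation=cv2.INTER_CUBIC) if 0 else cv2.resize(q[225:350,165:280,::-1],(345,375),interpolation=cv2.INTER_CUBIC)
cv2.imwrite('pics/fin.png',np.hstack([a,b]))
E
```

```text
t26.35 ee [692.   71.7 236.1] yang -13.68 tiltz [ 0.     0.001 -1.   ] spin 0.004 d [-0.4015  0.013   0.0637] F [ 0.5  0.3 -0.2] w 85.6 q6 0.32
top rim (array([ 402.58686115, -271.7016731 ]), np.float64(63.77223172864386))
top dark in 139 [[352.0, -298.0, 20.0], [427.0, -268.0, 28.0], [445.0, -234.0, 35.0]]
scene rim (array([ 403.70371322, -272.99843516]), np.float64(63.71706882213945))
scene dark in 147 [[351.0, -300.0, 19.0], [362.0, -287.0, 31.0], [429.0, -259.0, 34.0]]
grip (array([ 613.6, -246.4]), array([49.7, 16.6]), 75.92)
```

View pics/fin.png

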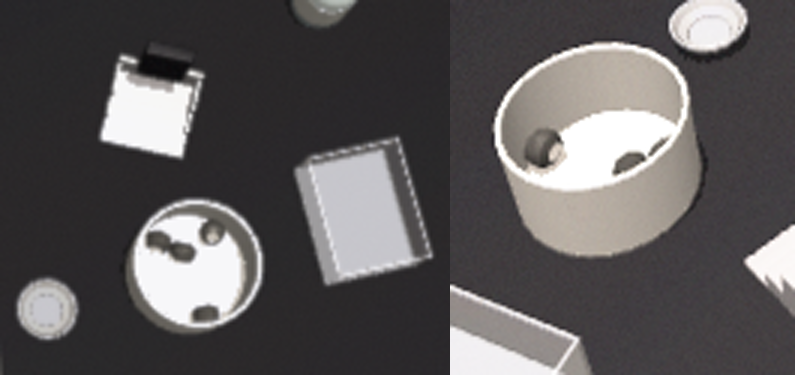

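All four chips are in the container, at (158,238), (182,250), (212,232) and (205,315) in the crop. It is upright but has shifted about 5 mm, which I'll leave alone. The scoop is flat on the bench.

```bash
python3 -c "
from rig import order
print(order.hand_in())"
```

```text
the job is handed in; nothing more can be done
None
```

The job is handed in at about 26 s: all four chips are in the container (slid out by a sharp reversal because the tool could not tilt), which is upright but about 5 mm from where it stood, and the scraper stands and the scoop lies flat on the bench.

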